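# Pull the lint screen out of the dust extractor for cleaning

## Task

Take the lint screen out of the bench dust extractor by its pull-rod grip and set it gently in the shallow steel cleaning tray, flat on the bare floor beside the brush with its rod upright, then let go. Draw it straight off its two dowels without tipping it, give it a quarter turn below the guard bars, and bring it out lengthwise through the wide gap between them without forcing it against anything. Leave the brush and the other things on the bench where they are.

Things in the scene. Friction and masses are not known exactly. Their poses are not given: they have to be found in the camera images.
- screen: Lint screen: flat perforated aluminium plate, 46 (x) by 120 (y) by 8 mm thick, with a 10 mm pull rod up its z at the centre and a flat grip on its end. Origin: centre of the plate's underside. Two 12 mm holes at y = +-45 fit the dowels. 0.2 to 0.35 kg, mass centre about z = 20. Starts seated in the intake: origin and axes on the intake's to within 1 mm.
- screen_grip (a point): Centre of the screen's black grip, 90 mm up the rod from the screen's origin. The grip is 30 mm (screen's x) by 14 mm thick (screen's y) by 44 mm long (z 68 to 112); pinch it across its 14 mm. Its axes are the screen's.
- intake: Sloping intake pan on the extractor's front, fixed. Origin: centre of its floor, the screen's seat, 62 mm above the table. z points straight out of the pan, 30 degrees from vertical, leaning towards the extractor's front; x up the slope, y level across. Two 10 mm dowels stand 14 mm out of the floor at y = +-45. Inside free for 160 (x) by 190 mm (y); rim flanges reach z = 63.
- guard_gap (a point): Centre of the wide gap in the guard over the intake's mouth, on the intake's z at 55 mm; axes are the intake's. Six 8 mm bars run along x at y = +-36, +-60, +-82 mm; undersides at intake z = 51, tops at 59. The wide gap between the middle two is 64 (y) by 156 mm (x). The seated screen lies across it, rod out through its middle; below the bars there is room to turn the screen about its rod.
- extractor: Grey bench dust extractor carrying the intake; fixed, on the left or the right with the tray on the other side. Origin on the table, 62 mm below the intake's origin; x from its front (low edge of the pan) to its back, z up. The fan case behind the pan runs from x = 80 to 245 mm, 190 wide, 122 high, with an 82 mm outlet collar on its back to x = 275; the pan's upper rim is about 160 mm high.
- tray: Shallow open steel cleaning tray, 170 (x) by 240 (y) by 22 mm high, walls and floor 4 mm thick; does not move. Origin: centre of its underside (inner floor 4 mm above). The brush lies along y in its +x half; the other half is bare: x = -35, y = 0 mm is a clear place for the screen laid with its length along y.
- brush: Scratch brush lying in the tray, 22 mm wide, 150 mm long (along its y), 24 mm high. Origin: centre of its underside. To be left alone.
- jar: Small glass jar with white lid, 40 mm diameter, 62 mm high, standing on the table between extractor and tray. Origin: centre of its underside. To be left alone.
- charcoal: Black charcoal soldering block, 100 x 46 x 34 mm, on the table between extractor and tray, farther back. Origin: centre of its underside. To be left alone.
- pot: Stainless pot with black lid, 80 mm diameter, 122 mm high, on the left of the table. Origin: centre of its underside. To be left alone.
- soap: Green soap bottle, 56 mm diameter, 160 mm high, on the right of the table. Origin: centre of its underside. To be left alone.
- mandrel: Tapered steel mandrel standing on a 68 mm round foot, 170 mm high, on the left of the table. Origin: centre of its underside. To be left alone.
- strainer: Small steel strainer bowl, 72 mm diameter, 28 mm high, between the robot and the jar. Origin: centre of its underside. To be left alone.

How it is judged (in metres and radians):
On the way, in this order (a step that is already met when the one before it is completed fails the run):
1. the screen is clear of its dowels, level with its seat (within 8 degrees) and still below the guard (z of screen in the frame of intake between 0.015 and 0.045 m and angle between the z axis of screen and the z axis of intake, either way round below 0.14 rad), for 0.05 s.
2. the screen is turned lengthwise (within 12 degrees) and comes out through the wide gap between the middle guard bars (z of screen in the frame of intake between 0.05 and 0.12 m and angle between the y axis of screen and the x axis of intake, either way round below 0.21 rad and y of screen in the frame of intake between -0.03 and 0.03 m), for 0.05 s.
At the end, for the whole second after the job is handed in: The screen stands on the tray's inner floor (its underside within 5 mm of it), rod upright within 4 degrees, inside the tray and not on or against the brush, at rest and released; the brush and the other things are within 30 mm of where they were (z of screen in the frame of tray between 0.001 and 0.009 m and angle between screen's own z axis and vertical below 0.07 rad and x of screen in the frame of tray between -0.085 and 0.085 m and y of screen in the frame of tray between -0.12 and 0.12 m and linear speed of screen below 0.02 m/s and contact force between screen and brush below 0.3 N); the robot touches nothing.
It fails at once if the screen is forced against the extractor, its dowels or its guard (over 40 N) (contact force between screen and intake above 40 N or contact force between screen and extractor above 40 N).
It fails at once if the screen is dropped or pressed hard into the tray (over 60 N) (contact force between screen and tray above 60 N).
It fails at once if the brush or another thing on the bench is moved more than 30 mm (distance of any of brush, jar, charcoal, pot, soap, mandrel, strainer from where it was at the start of the episode above 0.03 m).
It also fails if it takes over 45 s, if anything falls off the work surface, if the arm or the gripper's body presses on something with over 40 N, if the wrist force passes 120 N, or if a joint passes its speed limit or range.

## Robot

A 6-joint arm with a two-finger parallel gripper is mounted at the origin on the work surface. World frame = base frame: x ahead of the robot, y to its left, z up, the work surface at z = 0. Lengths are in m, angles in degrees, forces in N, time in s.
With the tool pointing down it reaches from about 0.425 to 1.125 m from the base axis. Payload 14.9 kg.
Tool frame: the origin (TCP) lies at the very end of the fingers, on their centre line; the grasp point (between the pads) lies 19 mm behind it; z points along the fingers, y is the line along which they close (so a half turn about z gives the same grasp; the last joint's range is limited). The gripper opens to 91 mm and grips with 3 to 60 N. Pads are 32 mm wide; open, the fingers measure 118 mm over their backs; the gripper's body (76 mm by 178 mm) begins 60 mm behind the grasp point.
Start: joints at [72.347, 21.709, 99.362, -0, 58.929, -1.908], TCP at [0.19, 0.674, 0.214] pointing down, gripper open.
Joint ranges: [-158.91, 158.91], [-42.39, 125.64], [0.06, 152.35], [-60.88, 240.88], [17.5, 164.5], [-176.32, 176.32]. Speed limits (degrees/s): [108.29, 108.29, 136.94, 180, 180, 180].

## Interface

Orientations are given as [roll, pitch, yaw] about the fixed x, y, z axes, in that order (R = Rz(yaw) Ry(pitch) Rx(roll)).
In Python, from bench import env gives the robot as it stands.
- The arm moves only by the shell command python3 -m handwheel 'ROWS' [FORCE]. ROWS is a JSON object of lists of equal length, an entry for each row: "gripper": the finger opening in m, from 0 to 0.0912; "dp": the shift along the world's x, y, z in m, a list of three; "turn": the turn, a rotation vector about the world's x, y, z in degrees, a list of three. A call has 1 to 5 rows; each row shifts and turns the commanded pose from where the row before left it; what a row does not reach is not made up. A row lasts 1/8 s, in which the tool goes at most 62.5 mm and 10.7 degrees, less where a joint would pass 70% of its speed; a pose out of reach is approached as far as the arm can. A call with a gripper value outside its range is refused whole. The fingers move at their own pace and stop on an object; FORCE is the grip in N (left out, the last holds). Time passes only in rows, so rows that do not move let the fingers close. It gives the time, the measured TCP pose, the force, the opening and the grip force at its end, in the units of the state.
- env.get_obs(): the state, without advancing time (a new reading comes with each control period).
- env.read_camera(name): name is "scene" or "top" or "wrist"; returns (picture, depth): 400x640x3 uint8, red, green, blue; 400x640 float32, m along the optical axis (not along the pixel's ray), 0 where there is no reading.
- env.get_calibration(name): a dict with "intrinsics" (3x3 intrinsics, pixels), "k1" (the pictures are not rectified: a ray, as slopes to the right and down, at radius r is drawn at 1 + k1 r^2 times it, then the intrinsics apply), "eye" and "orientation" of the camera in the world; the wrist camera has in their place "T_tool_cam" (4x4, takes a point from camera to tool coordinates, whose origin is the TCP and whose axes are the flange's). Camera axes: x right, y up, looking along -z (the intrinsics and any distortion apply to the point x, -y, -z); pixel columns grow to the right and rows downward; lengths in m; the calibration is good to about 2 mm. A picture is of the moment at which its call begins: read the wrist's pose just before it. get_calibration takes no time and is no camera call.
- env.sign_off(): hands the job in; it is judged then, once.
The state is a dict: "t": time; "joint_positions": joint angles; "qvel": joint speeds; "tau": joint torques, N m; "tool_pos": TCP position; "orientation": TCP orientation; "ft_force": force on the tool from outside, world axes, zero at the start; "ft_torque": the same for the moment, N m; "width": opening from 0.0 (shut) to 1.0 (fully open); "gripper_force": force on a finger pad.
Only numpy, scipy, OpenCV 4.12 (cv2) and the standard library are available. Lean on these libraries where they do the work, as an engineer would, in place of code of your own. Each camera call takes 0.05 s, during which the arm holds its last target. There are 200 camera calls.

## Working session

There is one attempt and no reset: what is moved stays moved. The work goes in short steps, Python scripts to look and compute and a shell command to move; the robot and the scene stay as the last step left them, time stands still between calls to the robot, and variables do not carry over. Pictures are saved under pics/ and viewed, at most 10 in all, crops included, and the job is handed in when it is done.

```bash
ls; mkdir -p pics
cat > h.py <<'E'
import numpy as np, cv2
from bench import env
from scipy.spatial.transform import Rotation as R
def cam(name):
    o=env.get_obs(); c=env.get_calibration(name); im,d=env.read_camera(name)
    return o,c,im,d
def pose(c,o):
    if "T_tool_cam" in c:
        T=np.eye(4); T[:3,:3]=R.from_euler('xyz',o['orientation'],degrees=True).as_matrix(); T[:3,3]=o['tool_pos']
        M=T@np.array(c["T_tool_cam"]); return M[:3,:3],M[:3,3]
    q=np.array(c['orientation'])
    Rm=q if q.shape==(3,3) else R.from_euler('xyz',q,degrees=True).as_matrix()
    return Rm,np.array(c['eye'])
def rays(c,uv):
    K=np.array(c['intrinsics'],float); uv=np.asarray(uv,float).reshape(-1,1,2)
    # small k1: same forward model as OpenCV radial k1
    p=cv2.undistortPoints(uv,K,np.array([c['k1'],0,0,0.])).reshape(-1,2)
    return np.c_[p[:,0],-p[:,1],-np.ones(len(p))]
def pts(c,o,d,uv):
    Rm,e=pose(c,o); uv=np.asarray(uv); z=d[uv[:,1].astype(int),uv[:,0].astype(int)]
    return (rays(c,uv)*z[:,None])@Rm.T+e
def onplane(c,o,uv,h):
    Rm,e=pose(c,o); r=rays(c,uv)@Rm.T; return e+r*((h-e[2])/r[:,2])[:,None]
E
python3 - <<'E'
from h import *
for n in("scene","top"):
    o,c,im,d=cam(n); cv2.imwrite(f'pics/{n}0.png',im[:,:,::-1]); np.savez(f'{n}0.npz',im=im,d=d)
    print(n,c)
print(env.get_calibration("wrist")); print(o)
E
```

```text
pics
scene {'intrinsics': array([[465.16694196,   0.        , 322.68407771],
       [  0.        , 465.16694196, 198.97516913],
       [  0.        ,   0.        ,   1.        ]]), 'k1': 0.04575186629718747, 'eye': array([1.26200345, 0.49529634, 1.13347697]), 'orientation': array([ 40.29253459,   0.2122561 , 126.67758324])}
top {'intrinsics': array([[386.96301161,   0.        , 318.88703749],
       [  0.        , 386.96301161, 200.25214404],
       [  0.        ,   0.        ,   1.        ]]), 'k1': -0.08754603871258951, 'eye': array([ 0.3335571 , -0.03079026,  1.27274504]), 'orientation': array([ 10.83299706,   0.51256817, -90.67868013])}
{'intrinsics': array([[282.89548558,   0.        , 312.91466257],
       [  0.        , 282.89548558, 202.64307566],
       [  0.        ,   0.        ,   1.        ]]), 'k1': -0.011506200610801877, 'T_tool_cam': array([[ 3.47449782e-04,  9.69137661e-01,  2.46519925e-01,
         6.98978426e-02],
       [ 9.99999845e-01, -2.29345761e-04, -5.07797144e-04,
         4.29418953e-04],
       [-4.35587036e-04,  2.46520063e-01, -9.69137590e-01,
        -1.70509112e-01],
       [ 0.00000000e+00,  0.00000000e+00,  0.00000000e+00,
         1.00000000e+00]])}
{'t': 0.05, 'joint_positions': array([ 7.23479221e+01,  2.17379113e+01,  9.93953224e+01,  4.71349662e-04,
        5.89287207e+01, -1.90834341e+00]), 'qvel': array([ 0.04330396,  0.04973785, -0.01475095, -0.00733764,  0.13494366,
       -0.02353272]), 'tau': array([ 3.68206202e-04, -7.65738416e+01, -4.35754752e+01,  6.53881836e-02,
        3.96763603e-02, -8.13885578e-06]), 'tool_pos': array([0.18982347, 0.67336171, 0.2132981 ]), 'orientation': array([-1.79938093e+02, -2.46636293e-03,  1.64256021e+02]), 'ft_force': array([-0.09042878, -0.36268411, -0.04562148]), 'ft_torque': array([-0.01733881,  0.02031711,  0.02615618]), 'gripper_force': 0.0, 'width': 0.9997894424598119}
```

View pics/scene0.png

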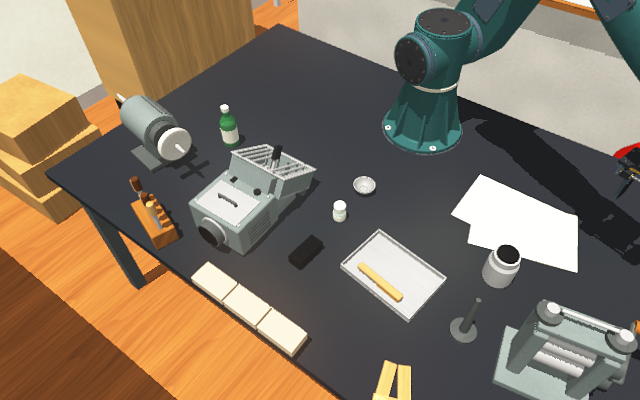

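View pics/top0.png

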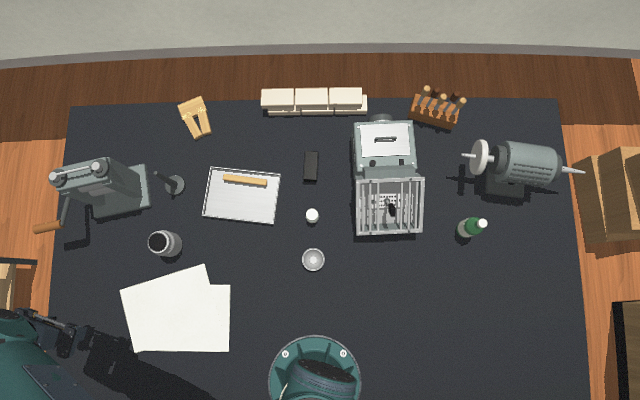

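The scene view shows the extractor at (250,195) with its back towards the lower left, and the tray at (393,275). In the top view the guard is at (390,205) with the black grip at about (391,208), the fan case is at (385,145), the tray is at (242,195) with the brush at (245,180), and the jar is at (312,215).

Run:
```python
from h import *
def grid(u0,u1,v0,v1):
    U,V=np.meshgrid(np.arange(u0,u1),np.arange(v0,v1)); return np.c_[U.ravel(),V.ravel()]
def rect(P):
    (c,s,a)=cv2.minAreaRect((P[:,:2]*1000).astype(np.float32)); return np.round(c,1),np.round(s,1),round(a,1)
for n,ext,tr in(("top",(340,440,110,245),(190,295,155,235)),("scene",(180,325,135,260),(330,455,220,330))):
    z=np.load(n+'0.npz'); im,d=z['im'],z['d']; c=env.get_calibration(n); o=None
    uv=grid(*ext); P=pts(c,o,d,uv); ok=d[uv[:,1],uv[:,0]]>0
    m=ok&(abs(P[:,2]-.122)<.006)
    mm=np.zeros((400,640),np.uint8); mm[uv[m,1],uv[m,0]]=1
    k,l,st,_=cv2.connectedComponentsWithStats(cv2.morphologyEx(mm,cv2.MORPH_OPEN,np.ones((3,3)))); b=1+st[1:,4].argmax()
    sel=m&(l[uv[:,1],uv[:,0]]==b); print(n,'case top',rect(P[sel]),P[sel,2].mean(),sel.sum())
    hsv=cv2.cvtColor(im,cv2.COLOR_RGB2HSV)
    # tray
    uv=grid(*tr); P=pts(c,o,d,uv); hv=hsv[uv[:,1],uv[:,0]].astype(int)
    t=(hv[:,2]>110)&(hv[:,1]<60); mm[:]=0; mm[uv[t,1],uv[t,0]]=1
    k,l,st,_=cv2.connectedComponentsWithStats(mm); b=1+st[1:,4].argmax(); sel=t&(l[uv[:,1],uv[:,0]]==b)
    print(' tray depth',rect(P[sel]),np.percentile(P[sel,2],[5,50,95]).round(3),' plane',rect(onplane(c,o,uv[sel],.016)))
    y=(hv[:,1]>80)&(hv[:,2]>120)&(hv[:,0]>8)&(hv[:,0]<30); print(' brush',rect(onplane(c,o,uv[y],.022)),P[y,2].mean())
    # grip
    uv=grid(*((375,410,190,225) if n=="top" else (262,292,138,175))); P=pts(c,o,d,uv); hv=hsv[uv[:,1],uv[:,0]].astype(int)
    g=(hv[:,2]<45)&(P[:,2]>.09); print(' grip',g.sum(),P[g].mean(0).round(4),P[g].min(0).round(3),P[g].max(0).round(3))
```

```text
top case top (array([ 727.5, -231.3]), array([165.1, 192.8]), 2.8) 0.12376452213153322 2157
 tray depth (array([551.6, 138.4]), array([496.5, 241.1]), 63.7) [0.    0.005 0.023]  plane (array([599.1, 237.5]), array([243.7, 173.2]), 82.7)
 brush (array([647.9, 225.7]), array([149.1,  21.3]), 81.4) 0.028294956385756156
 grip 58 [ 0.5169 -0.2357  0.1558] [ 0.501 -0.243  0.139] [ 0.536 -0.23   0.168]
scene case top (array([ 729.1, -229.5]), array([168.1, 195. ]), 1.7) 0.12325822250715554 2497
 tray depth (array([878.4, 283.3]), array([828.9, 285.1]), 10.0) [-0.001  0.004  0.021]  plane (array([601.8, 238.1]), array([247.5, 183.3]), 82.6)
 brush (array([653.1, 226.3]), array([149.3,  28.8]), 81.3) 0.031363950325513756
 grip 58 [ 0.521  -0.2312  0.1425] [ 0.505 -0.237  0.116] [ 0.539 -0.227  0.162]
```

The sizes agree with what was given (case 165×193 mm, tray 244×173 mm, brush 149×21 mm). The estimates:
- **Extractor:** yaw about 2.2°, origin about (0.566, -0.237).
- **Grip:** about (0.521, -0.238, 0.140).
- **Tray:** yaw about -7.3°, centre about (0.600, 0.238).

I'm moving to a pose above the grip now.

```bash
python3 -m handwheel '{"gripper":[0.091,0.091,0.091,0.091,0.091],"dp":[[0.031,-0.037,0.009],[0.031,-0.037,0.009],[0.031,-0.037,0.009],[0.031,-0.037,0.009],[0.031,-0.037,0.009]],"turn":[[0,0,-10],[0,0,-10],[0,0,-10],[0,0,-10],[0,0,-10]]}'
python3 -m handwheel '{"gripper":[0.091,0.091,0.091,0.091,0.091],"dp":[[0.031,-0.037,0.009],[0.031,-0.037,0.009],[0.031,-0.037,0.009],[0.031,-0.037,0.009],[0.031,-0.037,0.009]],"turn":[[0,0,-10],[0,0,-10],[0,0,-10],[0,0,-10],[0,0,-10]]}'
```

```text
t: 0.72
tool_pos: [0.3457, 0.4873, 0.259]
orientation: [-180.0, 0.0, 113.9]
ft_force: [-0.1, 0.4, -0.1]
width: 0.998
gripper_force: 0.0
t: 1.35
tool_pos: [0.5007, 0.3023, 0.3041]
orientation: [-180.0, 0.0, 63.9]
ft_force: [1.2, 0.2, -1.1]
width: 1.0
gripper_force: 0.0
```

```bash
python3 -m handwheel '{"gripper":[0.091,0.091,0.091,0.091,0.091],"dp":[[-0.006,-0.054,0],[-0.006,-0.054,0],[-0.006,-0.054,0],[-0.006,-0.054,0],[-0.006,-0.054,0]],"turn":[[0,0,-6.2],[0,0,-6.2],[0,0,-6.2],[0,0,-6.2],[0,0,-6.2]]}'
python3 -m handwheel '{"gripper":[0.091,0.091,0.091,0.091,0.091],"dp":[[-0.006,-0.054,0],[-0.006,-0.054,0],[-0.006,-0.054,0],[-0.006,-0.054,0],[-0.006,-0.054,0]],"turn":[[0,0,-6.2],[0,0,-6.2],[0,0,-6.2],[0,0,-6.2],[0,0,-6.2]]}'
python3 -m handwheel '{"gripper":[0.091,0.091,0.091,0.091,0.091],"dp":[[0,0,0],[0,0,0],[0,0,0],[0,0,0],[0,0,0]],"turn":[[0.23,-6,0],[0.23,-6,0],[0.23,-6,0],[0.23,-6,0],[0.23,-6,0]]}'
python3 -m handwheel '{"gripper":[0.091,0.091,0.091],"dp":[[0.013,0,-0.026],[0.013,0,-0.026],[0.013,0,-0.026]],"turn":[[0,0,0],[0,0,0],[0,0,0]]}'
python3 - <<'E'
from h import *
o,c,im,d=cam("wrist"); np.savez('w1.npz',im=im,d=d,p=o['tool_pos'],r=o['orientation']); cv2.imwrite('pics/w1.png',im[:,:,::-1]); print(o['joint_positions'],o['tool_pos'],o['orientation'])
E
```

```text
t: 1.98
tool_pos: [0.4693, 0.0321, 0.3039]
orientation: [180.0, -0.0, 33.1]
ft_force: [1.7, -0.3, 0.1]
width: 0.996
gripper_force: 0.0
t: 2.6
tool_pos: [0.4393, -0.238, 0.3039]
orientation: [180.0, -0.0, 2.0]
ft_force: [0.8, 0.2, 0.3]
width: 0.999
gripper_force: 0.0
t: 3.22
tool_pos: [0.4398, -0.2363, 0.304]
orientation: [179.9, -30.2, 2.3]
ft_force: [0.8, -0.7, 0.1]
width: 0.995
gripper_force: 0.0
t: 3.6
tool_pos: [0.4791, -0.2362, 0.2251]
orientation: [180.0, -30.0, 2.3]
ft_force: [0.9, -0.7, -0.9]
width: 0.999
gripper_force: 0.0
[-38.16426563  -2.56535012 131.34767229  36.59042277  32.89456202
  21.66422269] [ 0.47911802 -0.23624825  0.22510383] [179.95106598 -30.01870095   2.25692726]
```

View pics/w1.png

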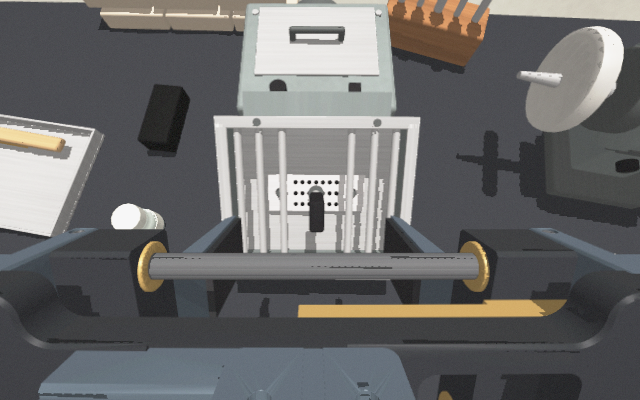

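Run:
```python
from h import *
z=np.load('w1.npz'); im,d=z['im'],z['d']; o=dict(tool_pos=z['p'],orientation=z['r']); c=env.get_calibration("wrist")
U,V=np.meshgrid(np.arange(640),np.arange(400)); uv=np.c_[U.ravel(),V.ravel()]
P=pts(c,o,d,uv); ok=d.ravel()>0
a=np.radians(2.2); X=np.array([np.cos(a),np.sin(a),0]); Y=np.array([-np.sin(a),np.cos(a),0]); Z=np.array([0,0,1.])
xi=np.cos(np.pi/6)*X+.5*Z; zi=-.5*X+np.cos(np.pi/6)*Z; O=np.array([.566,-.2367,.062])
Q=(P-O)@np.c_[xi,Y,zi]
hsv=cv2.cvtColor(im,cv2.COLOR_RGB2HSV).reshape(-1,3).astype(int)
g=ok&(hsv[:,2]<60)&(abs(Q[:,0])<.04)&(abs(Q[:,1])<.03)&(Q[:,2]>.062)&(Q[:,2]<.125)
print('grip',g.sum()); print(np.percentile(Q[g],[2,50,98],axis=0).round(4)); t=g&(Q[:,2]>np.percentile(Q[g,2],98)-.006)
print('grip top',np.percentile(Q[t],[2,50,98],axis=0).round(4), uv[t].mean(0))
# bars: tops z~.059
b=ok&(abs(Q[:,2]-.059)<.006)&(abs(Q[:,0])<.06)&(abs(Q[:,1])<.095)
h,e=np.histogram(Q[b,1],bins=np.arange(-.1,.1,.002)); print([(round(e[i]*1000+1),h[i]) for i in range(len(h)) if h[i]>20])
for x0 in(-.05,-.03,-.01,.01,.03,.05):
    for s in(-.036,.036):
        k=b&(abs(Q[:,0]-x0)<.008)&(abs(Q[:,1]-s)<.009)
        if k.sum()>10: print(x0,s,k.sum(),Q[k,1].mean().round(4),Q[k,2].mean().round(4))
```

```text
grip 530
[[-0.0131 -0.0046  0.0802]
 [ 0.0044  0.0017  0.1114]
 [ 0.0148  0.0072  0.113 ]]
grip top [[-0.0136 -0.0047  0.1083]
 [ 0.0014  0.0017  0.1117]
 [ 0.0144  0.0071  0.1131]] [316.35535308 215.27562642]
[(-95, np.int64(69)), (-93, np.int64(145)), (-91, np.int64(141)), (-89, np.int64(94)), (-83, np.int64(90)), (-81, np.int64(127)), (-79, np.int64(149)), (-77, np.int64(169)), (-61, np.int64(148)), (-59, np.int64(187)), (-57, np.int64(211)), (-55, np.int64(241)), (-37, np.int64(167)), (-35, np.int64(189)), (-33, np.int64(208)), (-31, np.int64(207)), (33, np.int64(33)), (35, np.int64(218)), (37, np.int64(204)), (39, np.int64(186)), (41, np.int64(142)), (57, np.int64(43)), (59, np.int64(241)), (61, np.int64(205)), (63, np.int64(187)), (65, np.int64(116)), (79, np.int64(53)), (81, np.int64(262)), (83, np.int64(202)), (85, np.int64(126)), (87, np.int64(56)), (91, np.int64(44)), (93, np.int64(131)), (95, np.int64(77))]
-0.05 -0.036 91 -0.0338 0.0582
-0.05 0.036 92 0.0379 0.0581
-0.03 -0.036 100 -0.0335 0.058
-0.03 0.036 93 0.0377 0.0582
-0.01 -0.036 100 -0.0338 0.0583
-0.01 0.036 104 0.0374 0.058
0.01 -0.036 112 -0.034 0.058
0.01 0.036 113 0.0375 0.0579
0.03 -0.036 116 -0.034 0.0581
0.03 0.036 101 0.0372 0.0583
0.05 -0.036 118 -0.0342 0.0582
0.05 0.036 127 0.0373 0.058
```

The close view shows the grip at pixel (316,215), centred between the middle bars (x about 283 and 350), and a white screen plate across the gap. Depth agrees with the model: bar tops at 58 mm and the grip top at about 112 mm. The only correction is about 2 mm in y. I'll descend along the rod and stop short of full grip force.

```bash
python3 -m handwheel '{"gripper":[0.091,0.091,0.091,0.091,0.091],"dp":[[0.0104,0,-0.0202],[0.0104,0,-0.0202],[0.0104,0,-0.0202],[0.0104,0,-0.0202],[0.0104,0,-0.0202]],"turn":[[0,0,-0.3],[0,0,0],[0,0,0],[0,0,0],[0,0,0]]}'
python3 -m handwheel '{"gripper":[0.05,0.02,0.02,0.0,0.0],"dp":[[0,0,0],[0,0,0],[0,0,0],[0,0,0],[0,0,0]],"turn":[[0,0,0],[0,0,0],[0,0,0],[0,0,0],[0,0,0]]}' 25
python3 -m handwheel '{"gripper":[0.0,0,0,0.0,0.0],"dp":[[0,0,0],[0,0,0],[0,0,0],[0,0,0],[0,0,0]],"turn":[[0,0,0],[0,0,0],[0,0,0],[0,0,0],[0,0,0]]}' 40
python3 - <<'E'
from h import *
o=env.get_obs(); print(o['joint_positions'],o['ft_force'],o['ft_torque'],o['gripper_force'])
E
```

```text
t: 4.28
tool_pos: [0.5312, -0.2362, 0.1248]
orientation: [180.0, -30.0, 2.0]
ft_force: [1.2, 0.2, 0.5]
width: 1.0
gripper_force: 0.0
t: 4.9
tool_pos: [0.531, -0.2363, 0.1253]
orientation: [179.9, -30.0, 2.0]
ft_force: [-0.6, 0.3, -0.4]
width: 0.483
gripper_force: 0.0
t: 5.52
tool_pos: [0.531, -0.2364, 0.1249]
orientation: [180.0, -30.0, 2.0]
ft_force: [0.9, -1.4, -1.9]
width: 0.151
gripper_force: 40.0
[-34.13726188  12.52933847 128.93219612  52.85696064  21.65465877
   6.92359442] [ 0.94005851 -1.40214968 -1.91835932] [-0.4238112   0.39716426 -0.21605563] 39.99922335147858
```

The grip is held: opening 13.8 mm, 40 N. Next I'll draw the screen 28 mm straight off the dowels.

```bash
python3 -m handwheel '{"gripper":[0,0,0,0,0],"dp":[[-0.0014,0,0.0024],[-0.0028,-0.0001,0.0049],[-0.0028,-0.0001,0.0049],[-0.0028,-0.0001,0.0049],[-0.0028,-0.0001,0.0049]],"turn":[[0,0,0],[0,0,0],[0,0,0],[0,0,0],[0,0,0]]}'
python3 -m handwheel '{"gripper":[0,0,0],"dp":[[-0.0014,0,0.0024],[0,0,0],[0,0,0]],"turn":[[0,0,0],[0,0,0],[0,0,0]]}'
python3 - <<'E'
from h import *
o,c,im,d=cam("wrist"); np.savez('w2.npz',im=im,d=d,p=o['tool_pos'],r=o['orientation'])
_,_,im2,_=cam("scene"); a=cv2.resize(im[130:330,200:440],(480,400)); b=cv2.resize(im2[130:230,220:340],(480,400)); cv2.imwrite('pics/w2.png',np.vstack([a,b])[:,:,::-1][:600] if 0 else np.hstack([cv2.resize(a,(400,333)),cv2.resize(b,(400,333))])[:,:,::-1])
U,V=np.meshgrid(np.arange(640),np.arange(400)); uv=np.c_[U.ravel(),V.ravel()]
P=pts(c,o,d,uv); a=np.radians(1.9); X=np.array([np.cos(a),np.sin(a),0]); Y=np.array([-np.sin(a),np.cos(a),0]); Z=np.array([0,0,1.])
xi=np.cos(np.pi/6)*X+.5*Z; zi=-.5*X+np.cos(np.pi/6)*Z; O=np.array([.5664,-.235,.0615]); B=np.c_[xi,Y,zi]
print('TCP in intake',((o['tool_pos']-O)@B).round(4))
Q=(P-O)@B; v=im.reshape(-1,3).min(1)
s=(d.ravel()>0)&(abs(Q[:,0])<.035)&(abs(Q[:,1])<.029)&(Q[:,2]>-.01)&(Q[:,2]<.05)&(v>130)
print(s.sum(),np.percentile(Q[s],[2,25,50,75,98],axis=0).round(4))
A=np.c_[Q[s,:2],np.ones(s.sum())]; m=abs(Q[s,2]-np.median(Q[s,2]))<.006; print(np.linalg.lstsq(A[m],Q[s,2][m],rcond=None)[0])
E
```

```text
t: 6.15
tool_pos: [0.518, -0.2364, 0.1472]
orientation: [180.0, -30.0, 2.0]
ft_force: [-0.2, 0.2, -3.0]
width: 0.156
gripper_force: 40.0
t: 6.52
tool_pos: [0.5169, -0.2366, 0.1492]
orientation: [180.0, -30.0, 2.0]
ft_force: [-0.2, -0.5, -3.5]
width: 0.154
gripper_force: 40.0
TCP in intake [0.001  0.     0.1007]
1941 [[-0.0083 -0.0282 -0.0001]
 [ 0.0058 -0.0165  0.0359]
 [ 0.0149 -0.001   0.0367]
 [ 0.0203  0.0152  0.0372]
 [ 0.0332  0.0282  0.0397]]
[-0.03486322  0.00080563  0.03710627]
```

View pics/w2.png

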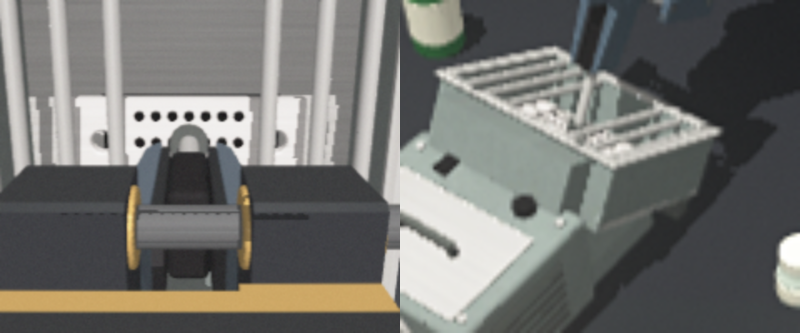

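The screen is off its dowels and level: underside at intake z of about 28.7 mm, tilt 2° or less, with no contact. Now the quarter turn about the rod.

```bash
python3 -m handwheel '{"gripper":[0,0,0,0,0],"dp":[[0,0,0],[0,0,0],[0,0,0],[0,0,0],[0,0,0]],"turn":[[-5,-0.17,8.66],[-5,-0.17,8.66],[-5,-0.17,8.66],[-5,-0.17,8.66],[-5,-0.17,8.66]]}'
python3 -m handwheel '{"gripper":[0,0,0,0,0],"dp":[[0,0,0],[0,0,0],[0,0,0],[0,0,0],[0,0,0]],"turn":[[-5,-0.17,8.66],[-5,-0.17,8.66],[-5,-0.17,8.66],[-5,-0.17,8.66],[0,0,0]]}'
python3 - <<'E'
from h import *
o,c,im,d=cam("wrist"); cv2.imwrite('pics/w3.png',im[:,:,::-1]); np.savez('w3.npz',im=im,d=d,p=o['tool_pos'],r=o['orientation'])
U,V=np.meshgrid(np.arange(640),np.arange(400)); uv=np.c_[U.ravel(),V.ravel()]
P=pts(c,o,d,uv); a=np.radians(1.9); X=np.array([np.cos(a),np.sin(a),0]); Y=np.array([-np.sin(a),np.cos(a),0]); Z=np.array([0,0,1.])
xi=np.cos(np.pi/6)*X+.5*Z; zi=-.5*X+np.cos(np.pi/6)*Z; O=np.array([.5664,-.235,.0615]); B=np.c_[xi,Y,zi]
Rt=R.from_euler('xyz',o['orientation'],degrees=True).as_matrix()
print('TCP in intake',((o['tool_pos']-O)@B).round(4)); print((B.T@Rt).round(3),o['joint_positions'])
Q=(P-O)@B; v=im.reshape(-1,3).min(1)
s=(d.ravel()>0)&(abs(Q[:,0])<.07)&(abs(Q[:,1])<.031)&(abs(Q[:,2]-.037)<.008)&(v>130)
print(s.sum(),np.percentile(Q[s],[2,25,50,75,98],axis=0).round(4))
A=np.c_[Q[s,:2],np.ones(s.sum())]; print(np.linalg.lstsq(A,Q[s,2],rcond=None)[0])
E
```

```text
t: 7.25
tool_pos: [0.5169, -0.2366, 0.1491]
orientation: [156.0, -18.6, 56.3]
ft_force: [-0.4, 0.3, -3.3]
width: 0.154
gripper_force: 40.0
t: 7.88
tool_pos: [0.5169, -0.2366, 0.1492]
orientation: [150.0, -0.0, 91.9]
ft_force: [-0.1, -0.9, -2.9]
width: 0.151
gripper_force: 40.0
TCP in intake [0.001  0.     0.1007]
[[-0.     1.     0.001]
 [ 1.     0.     0.001]
 [ 0.001  0.001 -1.   ]] [-35.19310959   8.73775503 129.90359577  47.94963669  24.03012831
 -78.57683598]
4269 [[-0.0582 -0.012   0.0331]
 [-0.0352 -0.0004  0.0362]
 [ 0.0014  0.0091  0.0367]
 [ 0.0353  0.0169  0.0372]
 [ 0.0583  0.0224  0.0381]]
[ 0.0008756  -0.00995825  0.0366649 ]
```

View pics/w3.png

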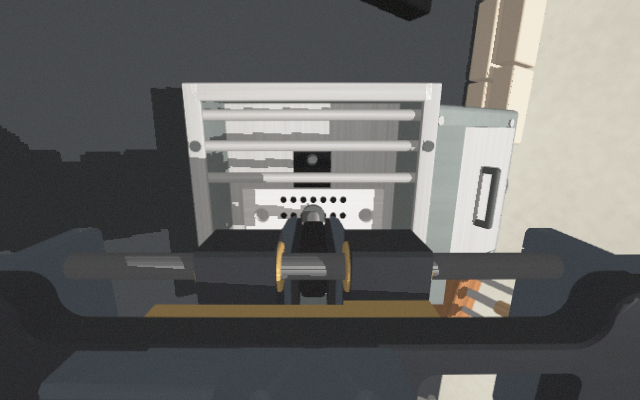

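The screen now lies lengthwise at (310,208), parallel to the bars. It is centred in the gap (plate edge y about +23 mm, bar edge at 32 mm) and level. I'll draw it out along the intake z.

```bash
python3 -m handwheel '{"gripper":[0,0,0,0,0],"dp":[[-0.005,-0.0002,0.0087],[-0.0075,-0.0002,0.013],[-0.0075,-0.0002,0.013],[-0.0075,-0.0002,0.013],[-0.0075,-0.0002,0.013]],"turn":[[0,0,0],[0,0,0],[0,0,0],[0,0,0],[0,0,0]]}'
python3 -m handwheel '{"gripper":[0,0,0,0,0],"dp":[[-0.0075,-0.0002,0.013],[-0.0075,-0.0002,0.013],[-0.0075,-0.0002,0.013],[-0.01,-0.0002,0.017],[-0.01,0,0.017]],"turn":[[0,0,0],[0,0,0],[0,0,0],[0,0,0],[0,0,0]]}'
python3 - <<'E'
from h import *
o=env.get_obs(); print(o['joint_positions'],o['tool_pos'],o['ft_force'])
E
```

```text
t: 8.55
tool_pos: [0.4814, -0.2377, 0.211]
orientation: [150.0, 0.0, 91.9]
ft_force: [-0.3, -0.6, -2.8]
width: 0.152
gripper_force: 40.0
t: 9.18
tool_pos: [0.4388, -0.2384, 0.2839]
orientation: [150.0, 0.0, 92.0]
ft_force: [0.1, 0.1, -3.0]
width: 0.15
gripper_force: 40.0
[-42.03139871 -11.66921979 132.02467932  31.58885965  41.56719757
 -64.60838722] [ 0.43878356 -0.2383928   0.28390723] [ 0.05768984  0.14456726 -2.95658647]
```

The screen is clear of the guard. Now I'll stand it upright, carry it across at height and turn it to the tray's yaw.

```bash
python3 -m handwheel '{"gripper":[0,0,0,0,0],"dp":[[0,0.02,0.005],[0,0.02,0.005],[0,0.02,0.005],[0,0.02,0.005],[0,0.02,0.005]],"turn":[[-0.2,6,0],[-0.2,6,0],[-0.2,6,0],[-0.2,6,0],[-0.2,6,0]]}'
python3 -m handwheel '{"gripper":[0,0,0,0,0],"dp":[[0.0158,0.0475,0],[0.0158,0.0475,0],[0.0158,0.0475,0],[0.0158,0.0475,0],[0.0158,0.0475,0]],"turn":[[0,0,10.1],[0,0,10.1],[0,0,10.1],[0,0,10.1],[0,0,10.1]]}'
python3 -m handwheel '{"gripper":[0,0,0,0,0],"dp":[[0.0158,0.0475,0],[0.0158,0.0475,0],[0.0158,0.0475,0],[0,0,-0.04],[0,0,0]],"turn":[[0,0,10.1],[0,0,10.1],[0,0,10.1],[0,0,0],[0,0,0]]}'
python3 - <<'E'
from h import *
o,c,im,d=cam("wrist"); cv2.imwrite('pics/w4.png',im[:,:,::-1]); np.savez('w4.npz',im=im,d=d,p=o['tool_pos'],r=o['orientation'])
print(o['joint_positions'],o['tool_pos'],o['orientation'])
hsv=cv2.cvtColor(im,cv2.COLOR_RGB2HSV).astype(int)
U,V=np.meshgrid(np.arange(640),np.arange(400)); uv=np.c_[U.ravel(),V.ravel()]; P=pts(c,o,d,uv); hv=hsv.reshape(-1,3)
y=(hv[:,1]>80)&(hv[:,2]>120)&(hv[:,0]>8)&(hv[:,0]<30)&(d.ravel()>0)&(P[:,2]>.015)&(P[:,2]<.04)&(abs(P[:,0]-.65)<.06)&(abs(P[:,1]-.226)<.12)
r=cv2.minAreaRect((P[y,:2]*1000).astype(np.float32)); print('brush',r)
s=(hv[:,1]<60)&(hv[:,2]>120)&(d.ravel()>0)&(P[:,2]<.03)&(abs(P[:,0]-.6)<.14)&(abs(P[:,1]-.238)<.17)&(P[:,2]>.0015)
print('tray',cv2.minAreaRect((P[s,:2]*1000).astype(np.float32)),np.percentile(P[s],[1,50,99],axis=0).round(3))
q=(hv[:,1]<60)&(hv[:,2]>120)&(d.ravel()>0)&(P[:,2]>.12)&(P[:,2]<.25)
if q.sum()>50: print('plate',cv2.minAreaRect((P[q,:2]*1000).astype(np.float32)),np.percentile(P[q,2],[2,50,98]))
E
```

```text
t: 9.8
tool_pos: [0.4392, -0.138, 0.3091]
orientation: [-179.9, 0.0, 91.9]
ft_force: [-0.4, -0.7, -3.3]
width: 0.15
gripper_force: 40.0
t: 10.42
tool_pos: [0.5186, 0.1005, 0.3087]
orientation: [180.0, 0.0, 142.8]
ft_force: [0.8, -1.2, -3.9]
width: 0.149
gripper_force: 40.0
t: 11.05
tool_pos: [0.5642, 0.241, 0.2657]
orientation: [-179.9, -0.3, 172.8]
ft_force: [-0.1, -0.1, -3.4]
width: 0.148
gripper_force: 40.0
[ 2.09442176e+01  1.08377171e+01  1.07666593e+02  1.89253041e-02
  6.18099563e+01 -6.18237390e+01] [0.56417013 0.2409668  0.26574018] [-179.86626688   -0.28487915  172.75863811]
brush ((0.0, 0.0), (0.0, 0.0), 0.0)
tray ((579.9237060546875, 240.13772583007812), (240.4615936279297, 131.0735321044922), 82.78944396972656) [[0.506 0.119 0.002]
 [0.55  0.247 0.004]
 [0.643 0.362 0.023]]
plate ((514.2656860351562, 341.2983703613281), (91.97457885742188, 339.3271789550781), 24.253957748413086) [0.19739014 0.20153818 0.20717355]
```

View pics/w4.png

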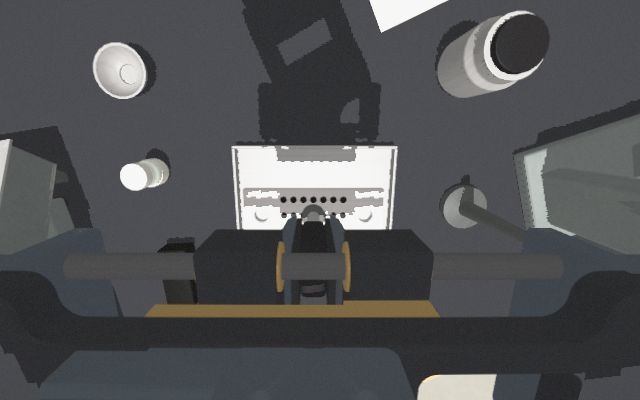

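The wrist view shows the upright screen at (312,205) over the tray's bare half. The tray spans columns 235–395, and its measured centre, about (0.599, 0.238) with yaw -7.2°, matches the earlier estimate. The plate top reads 0.2015 as expected, so I'm lowering it.

```bash
python3 -m handwheel '{"gripper":[0,0,0,0,0],"dp":[[0,0,-0.04],[0,0,-0.04],[0,0,-0.04],[0,0,-0.035],[0,0,-0.02]],"turn":[[0,0,0],[0,0,0],[0,0,0],[0,0,0],[0,0,0]]}'
python3 -m handwheel '{"gripper":[0,0,0,0,0],"dp":[[0,0,-0.006],[0,0,-0.003],[0,0,-0.002],[0,0,0],[0,0,0]],"turn":[[0,0,0],[0,0,0],[0,0,0],[0,0,0],[0,0,0]]}'
```

```text
t: 11.72
tool_pos: [0.5664, 0.2411, 0.0933]
orientation: [180.0, -0.0, 172.7]
ft_force: [0.5, 0.2, -3.4]
width: 0.149
gripper_force: 40.0
t: 12.35
tool_pos: [0.5661, 0.2416, 0.0825]
orientation: [180.0, 0.0, 172.8]
ft_force: [-0.0, -0.7, -3.3]
width: 0.153
gripper_force: 40.0
```

```bash
python3 -m handwheel '{"gripper":[0,0,0,0,0],"dp":[[0,0,-0.002],[0,0,-0.001],[0,0,-0.001],[0,0,-0.0005],[0,0,0]],"turn":[[0,0,0],[0,0,0],[0,0,0],[0,0,0],[0,0,0]]}'
python3 -m handwheel '{"gripper":[0,0,0,0],"dp":[[0,0,-0.0005],[0,0,-0.0005],[0,0,0],[0,0,0]],"turn":[[0,0,0],[0,0,0],[0,0,0],[0,0,0]]}'
```

```text
t: 12.98
tool_pos: [0.5659, 0.2415, 0.0775]
orientation: [180.0, -0.0, 172.8]
ft_force: [-0.4, 0.8, -3.1]
width: 0.153
gripper_force: 40.0
t: 13.48
tool_pos: [0.5658, 0.2416, 0.0765]
orientation: [180.0, -0.0, 172.8]
ft_force: [0.1, 0.1, -3.1]
width: 0.151
gripper_force: 40.0
```

```bash
python3 -m handwheel '{"gripper":[0,0,0,0],"dp":[[0,0,-0.0005],[0,0,-0.0005],[0,0,0],[0,0,0]],"turn":[[0,0,0],[0,0,0],[0,0,0],[0,0,0]]}'
python3 -m handwheel '{"gripper":[0,0,0],"dp":[[0,0,-0.0005],[0,0,0],[0,0,0]],"turn":[[0,0,0],[0,0,0],[0,0,0]]}'
```

```text
t: 13.98
tool_pos: [0.566, 0.2416, 0.0759]
orientation: [180.0, -0.0, 172.8]
ft_force: [-1.9, -1.8, 6.5]
width: 0.15
gripper_force: 40.0
t: 14.35
tool_pos: [0.5662, 0.2416, 0.0759]
orientation: [180.0, -0.0, 172.8]
ft_force: [-3.8, -3.0, 12.5]
width: 0.15
gripper_force: 40.0
```

The screen touches the floor: the force changed sign at z = 0.0759, as expected. I'll ease off slightly, open, and withdraw straight up.

```bash
python3 -m handwheel '{"gripper":[0,0,0.03,0.06,0.09],"dp":[[0,0,0.0006],[0,0,0],[0,0,0],[0,0,0],[0,0,0]],"turn":[[0,0,0],[0,0,0],[0,0,0],[0,0,0],[0,0,0]]}'
python3 -m handwheel '{"gripper":[0.09,0.09,0.09,0.09],"dp":[[0,0,0],[0,0,0],[0,0,0],[0,0,0]],"turn":[[0,0,0],[0,0,0],[0,0,0],[0,0,0]]}'
python3 -m handwheel '{"gripper":[0.09,0.09,0.09,0.09,0.09],"dp":[[0,0,0.01],[0,0,0.03],[0,0,0.05],[0,0,0.05],[0,0,0]],"turn":[[0,0,0],[0,0,0],[0,0,0],[0,0,0],[0,0,0]]}'
python3 - <<'E'
from h import *
o,c,im,d=cam("wrist"); _,_,im2,_=cam("scene")
cv2.imwrite('pics/w5.png',np.hstack([cv2.resize(im[60:310,170:470],(400,333)),cv2.resize(im2[200:330,320:476],(400,333))])[:,:,::-1])
U,V=np.meshgrid(np.arange(640),np.arange(400)); uv=np.c_[U.ravel(),V.ravel()]; P=pts(c,o,d,uv); v=im.reshape(-1,3).max(1)
g=(d.ravel()>0)&(v<60)&(abs(P[:,0]-.566)<.03)&(abs(P[:,1]-.2416)<.03)&(P[:,2]>.08)&(P[:,2]<.13); print('grip',g.sum(),np.percentile(P[g],[2,50,98],axis=0).round(3))
E
```

```text
t: 14.98
tool_pos: [0.5658, 0.2416, 0.0755]
orientation: [180.0, -0.0, 172.8]
ft_force: [1.0, -0.3, 0.1]
width: 0.453
gripper_force: 0.0
t: 15.48
tool_pos: [0.5659, 0.2416, 0.0756]
orientation: [180.0, -0.0, 172.8]
ft_force: [0.1, 0.3, -0.3]
width: 0.886
gripper_force: 0.0
t: 16.1
tool_pos: [0.5679, 0.2424, 0.2205]
orientation: [179.8, 0.3, 172.8]
ft_force: [0.4, 1.0, -0.7]
width: 0.987
gripper_force: 0.0
grip 198 [[0.551 0.236 0.081]
 [0.554 0.244 0.115]
 [0.58  0.25  0.116]]
```

View pics/w5.png

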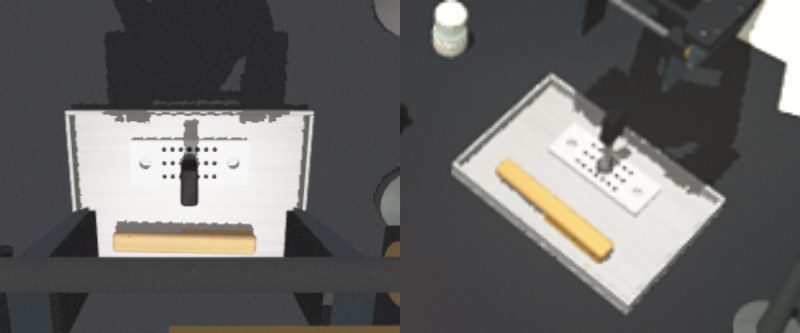

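The screen stands flat in the tray with its rod upright: plate at (190,162) in the left crop, grip top at 116 mm. It is clear of the brush and released. Handing in.

```bash
python3 -c "
from bench import env; print(env.sign_off())"
```

```text
the job is handed in; nothing more can be done
None
```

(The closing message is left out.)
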